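# Weigh the spice jar on the kitchen balance

## Task

Weigh the spice jar that stands in front with the salt shaker: first stand it upright in the steel dish of the two-pan balance, then put brass weights on the black plate until the beam comes level (the pointer at the middle mark, as near as these weights can bring it). Set things down gently, use only the brass weights, put none of them in the dish, and leave the other things on the worktop alone.

Things in the scene. Friction and masses are not known exactly. Their poses are not given: they have to be found in the camera images.
- spice_jar: spice jar to be weighed: upright glass cylinder with a dark-blue and white label and a dark cap, 41 mm diameter, 105 mm tall. Origin at the centre of its underside, z up. Mass unknown, 170 to 250 g. It starts on the worktop in front, left of the balance, beside the salt shaker; other spice jars stand far back by the wall and are not meant.
- balance: kitchen balance, fixed to the worktop: blue base 120 x 190 x 24 mm, origin at the centre of its underside. Beam along its y axis, pivot 62 mm up, arms of 130 mm: at +y (left) a round steel dish, at -y (right) a round black plate. Its x axis points away from the robot. In the middle a white dial 52 mm wide, up to 150 mm high, with a red pointer on the robot's side; the long middle mark means level.
- dish_floor (a point): centre of the inner floor of the steel dish for the goods, 94 mm above the worktop when the beam is level. Floor radius about 49 mm; flared rim, radius 66 mm, 10 mm above the floor. Dish and plate stay horizontal as they rise and fall, and it does not matter where on them a load stands.
- plate_floor (a point): centre of the floor of the black plate for the weights; 94 mm above the worktop when the beam is level. Floor about 59 mm radius, rim 64 mm radius, 3 mm above the floor.
- beam (a joint): tilt of the beam (rad): 0 level, positive when the dish side is down, stops at -0.22 and 0.22 (pans then stand 28 mm lower or higher than level). Between the stops the beam is sprung: the tilt is 0.054 rad for every 30 g by which the dish's load is heavier than the plate's; it settles within about 1 s. The spice jar alone brings it to the stop.
- weight_150: brass weight of 150 g, the largest of the four: upright cylinder of 28 mm diameter, 26 mm high, with a small knob of 16 mm diameter on top, 40 mm tall in all. Origin at the centre of its underside, z up. Stands on the worktop in a loose row to the right in front of the balance; the four exchange places.
- weight_90: brass weight of 90 g, the second largest of the four: upright cylinder of 24 mm diameter, 21 mm high, with a small knob of 14 mm diameter on top, 33 mm tall in all. Origin at the centre of its underside, z up. Stands on the worktop in a loose row to the right in front of the balance; the four exchange places.
- weight_60: brass weight of 60 g, the third largest of the four: upright cylinder of 21 mm diameter, 18 mm high, with a small knob of 12 mm diameter on top, 28 mm tall in all. Origin at the centre of its underside, z up. Stands on the worktop in a loose row to the right in front of the balance; the four exchange places.
- weight_30: brass weight of 30 g, the smallest of the four: upright cylinder of 16 mm diameter, 15 mm high, with a small knob of 10 mm diameter on top, 23 mm tall in all. Origin at the centre of its underside, z up. Stands on the worktop in a loose row to the right in front of the balance; the four exchange places.
- shaker: bystander: salt shaker, clear glass with white salt and a grey domed cap, 44 mm diameter, 90 mm tall, origin at the centre of its underside; stands about 80 mm from the spice jar (the two exchange places). Leave it alone.
- shot_glass: bystander: small clear glass, 46 mm diameter, 57 mm tall, origin at the centre of its underside; stands to the right of the balance. Leave it alone.
- mug_2: bystander: small green cup with a handle, 65 x 94 x 52 mm, origin at the centre of its underside; stands behind on the left. Leave it alone.

How it is judged:
By the outcome, as a careful person would: the job done as asked, in the order asked, and still so for the second after the job is handed in, with the robot touching nothing.
It also fails if it takes over 72 s, if anything falls off the work surface, if the arm or the gripper's body presses on something with over 40 N, if the wrist force passes 120 N, or if a joint passes its speed limit or range.

## Robot

A 6-joint arm with a two-finger parallel gripper is mounted at the origin on a cart in front of the work surface, level with it; the furniture and walls round the work are solid. World frame = base frame: x ahead of the robot, y to its left, z up, the work surface at z = 0. Lengths are in m, angles in rad, forces in N, time in s.
With the tool pointing down it reaches from about 0.25 to 0.775 m from the base axis. Payload 4 kg.
Tool frame: the origin (TCP) lies at the very end of the fingers, on their centre line; the grasp point (between the pads) lies 19 mm behind it (robot.tcp_to_grasp is the distance from the TCP to the grasp point, in m); z points along the fingers, y is the line along which they close (so a half turn about z gives the same grasp; the last joint's range is limited). The gripper opens to 94 mm and grips with 3 to 60 N. Pads are 16 mm wide; open, the fingers measure 119 mm over their backs; the gripper's body (75 mm by 177 mm) begins 78 mm behind the grasp point.
Start: joints at [-1.335, 0.087, 1.371, -0, 1.684, -0.103], TCP at [0.183, -0.519, 0.206] pointing down, gripper open.
Joint ranges: [-3.1, 3.1], [-0.76, 2.03], [0.27, 2.55], [-1.08, 4.22], [0.17, 2.65], [-2.57, 2.57]. Speed limits (rad/s): [2.79, 2.79, 3.14, 3.14, 3.14, 3.14].

## Interface

Orientations are given as [roll, pitch, yaw] about the fixed x, y, z axes, in that order (R = Rz(yaw) Ry(pitch) Rx(roll)).
In Python, from bench import robot gives the robot as it stands.
- The arm moves only by the tool advance, called by a JSON object that holds its "name" and its "arguments". Schema: {"type":"object","properties":{"motion":{"type":"object","properties":{"steps":{"type":"array","items":{"type":"array","items":{"type":"number"},"minItems":5,"maxItems":5},"minItems":1,"maxItems":20}},"additionalProperties":false,"required":["steps"]},"only":{"type":"string"},"quiet":{"type":"boolean"},"lines":{"type":"string"}},"required":["motion"],"additionalProperties":false}. motion is an object whose key "steps" holds a list of rows, 1 to 20 of them, each of 5 numbers: the finger opening in m, then dx, dy, dz in m, then a turn about the tool's z in rad; each row shifts and turns the commanded pose from where the row before left it, along the tool's axes as they then stand; what a row does not reach is not made up. A row lasts 1/12 s, in which the tool goes at most 0.0417 m and 0.125 rad, less where a joint would pass 70% of its speed; a pose out of reach is approached as far as the arm can. The fingers move at their own pace and stop on an object; the grip force is fixed at half the most. Time passes only in rows, so rows that do not move let the fingers close. The tool returns the time, the measured TCP pose, the force, the opening and the grip force at its end. only (a regular expression) keeps the lines of the reply that match it, lines (a string "A,B") keeps lines A to B, and quiet returns only ok. Input that does not fit is refused with a message, and nothing moves.
- robot.get_obs(): the state, without advancing time (a new reading comes with each control period).
- robot.snapshot(name): name is "scene" or "top" or "wrist"; returns a dict with "color" (384x512x3 uint8, blue, green, red), "fx", "fy", "cx", "cy" (pixels), "extrinsics" (4x4, takes a point from world to camera coordinates). Camera axes: x right, y down, z forward; pixel columns grow to the right and rows downward; lengths in m; the calibration is good to about 2 mm. A picture is of the moment at which its call begins. There is no depth.
- robot.close_job(): hands the job in; it is judged then, once.
The state is a dict: "time": time; "joint_positions": joint angles; "qvel": joint speeds; "joint_torque": joint torques, N m; "tool_pos": TCP position; "ee_rot": TCP orientation; "wrist_force": force on the tool from outside, world axes, zero at the start; "wrist_torque": the same for the moment, N m; "width": finger opening in m; "finger_force": force on a finger pad.
Only numpy, scipy, OpenCV 4.12 (cv2) and the standard library are available. Lean on these libraries where they do the work, as an engineer would, in place of code of your own. Each camera call takes 0.05 s, during which the arm holds its last target. There are 200 camera calls.

## Working session

There is one attempt and no reset: what is moved stays moved. The work goes in short steps, Python scripts to look and compute and a tool call to move; the robot and the scene stay as the last step left them, time stands still between calls to the robot, and variables do not carry over. Pictures are saved under pics/ and viewed, at most 10 in all, crops included, and the job is handed in when it is done.

```bash
ls; mkdir -p pics
```

Create h.py:
```python
import cv2,numpy as np
from bench import robot
def snap(n,f=None):
    s=robot.snapshot(n)
    if f: cv2.imwrite('pics/'+f,s['color'])
    return s
def ray(s,u,v):
    E=np.array(s['extrinsics']);R=E[:3,:3];t=E[:3,3]
    d=R.T@np.array([(u-s['cx'])/s['fx'],(v-s['cy'])/s['fy'],1]);return -R.T@t,d/np.linalg.norm(d)
def onz(s,u,v,z):
    o,d=ray(s,u,v);return o+d*(z-o[2])/d[2]
def proj(s,p):
    E=np.array(s['extrinsics']);c=E[:3,:3]@np.array(p)+E[:3,3]
    return np.array([s['fx']*c[0]/c[2]+s['cx'],s['fy']*c[1]/c[2]+s['cy']])
def tri(r):
    A=0;b=0
    for o,d in r:
        P=np.eye(3)-np.outer(d,d);A=A+P;b=b+P@o
    x=np.linalg.solve(A,b);return x,[np.linalg.norm(np.cross(x-o,d)) for o,d in r]
```

Run:
```python
from h import *
import pickle
S={n:snap(n,n+'0.png') for n in('scene','top','wrist')}
pickle.dump(S,open('s0.pkl','wb'))
o=robot.get_obs();print(o)
for n in S: print(n,S[n]['fx'],S[n]['cx'],S[n]['cy'],np.round(ray(S[n],256,192),3))
a=cv2.resize(S['scene']['color'],None,fx=1.5,fy=1.5);cv2.imwrite('pics/a.png',a)
a=cv2.resize(S['top']['color'],None,fx=1.5,fy=1.5);cv2.imwrite('pics/b.png',a)
```

```text
bench.py
pics
{'time': 0.15, 'joint_positions': array([-1.33509907e+00,  8.77886587e-02,  1.37191115e+00, -1.16845975e-05,
        1.68360560e+00, -1.03085928e-01]), 'qvel': array([ 4.08578352e-06, -2.52673570e-03, -4.86116129e-03, -1.63008532e-04,
        2.64322863e-03, -1.81330153e-03]), 'joint_torque': array([ 1.33132649e-03, -3.40642118e+01, -3.02793431e+01,  7.18597113e-02,
        3.05735331e-02, -1.14788895e-04]), 'tool_pos': array([ 0.18268522, -0.51831893,  0.20456913]), 'ee_rot': array([-3.13988779e+00, -1.64698208e-04,  3.38781742e-01]), 'wrist_force': array([ 0.62203036,  0.41437737, -0.52535308]), 'wrist_torque': array([-7.30285208e-05, -2.01083146e-02,  6.02085437e-03]), 'finger_force': 0.0, 'width': 0.09395306655109602}
scene 470.8158784347963 253.3596004908096 189.5535167204257 [[-0.685 -0.759  0.867]
 [ 0.757  0.426 -0.495]]
top 369.72598724504746 256.33061278566737 186.06667962962817 [[ 0.465 -0.073  1.113]
 [ 0.047 -0.016 -0.999]]
wrist 265.23579060307554 253.63088228064507 189.5226929908121 [[ 0.254 -0.493  0.386]
 [-0.247 -0.095 -0.964]]
```

View pics/a.png

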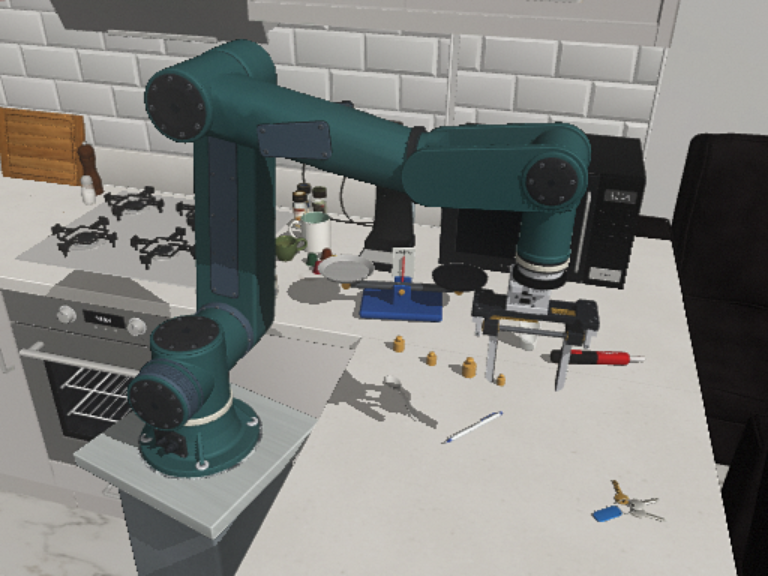

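View pics/b.png

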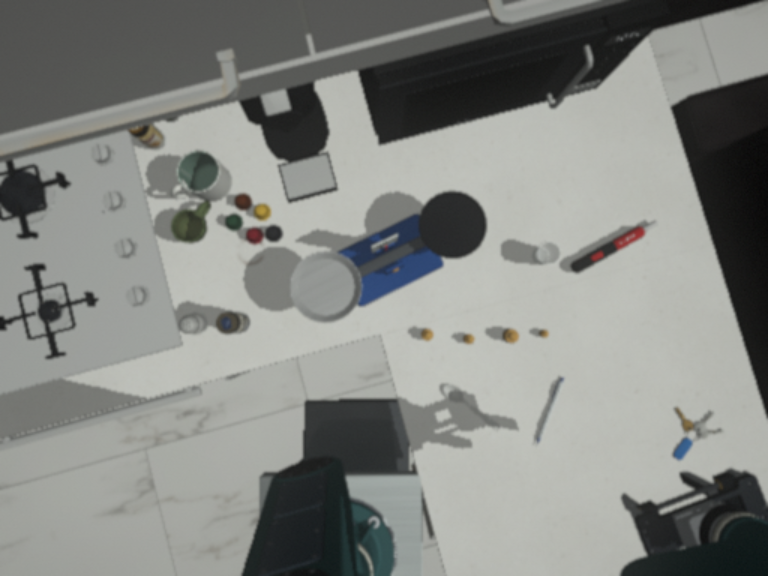

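The scene view shows the four brass weights at (400,343), (432,358), (469,368), (501,380), and the jar is hidden behind the arm. The top view, at the displayed 1.5x scale, shows the jar's blue/dark top at (229,322) next to the shaker at (192,323). The dish is at (326,286), the plate at (452,224), and the weights are at (426,334), (468,339), (511,335), (543,333).

Run:
```python
from h import *
import pickle
S=pickle.load(open('s0.pkl','rb'))
R={}
for n in('scene','top'):
    s=S[n];hsv=cv2.cvtColor(s['color'],cv2.COLOR_BGR2HSV)
    m=cv2.inRange(hsv,(8,120,60),(28,255,255))
    k,l,st,c=cv2.connectedComponentsWithStats(m)
    o=[(c[i],st[i]) for i in range(1,k) if st[i,4]>8]
    for ci,si in o: print(n,np.round(ci,1),si,np.round(onz(s,*ci,.015),3))
T=S['top']
for u,v,z,nm in[(229,322,.105,'jar'),(192,323,.09,'shaker'),(326,286,.104,'dish'),(452,224,.097,'plate'),(545,253,.057,'shot')]:
    print(nm,np.round(onz(T,u/1.5,v/1.5,z),3))
cv2.imwrite('pics/c.png',np.vstack([cv2.resize(T['color'][190:230,100:260],(800,200),interpolation=2),cv2.resize(T['color'][205:245,260:380],(750,250))[:, :800] if 0 else cv2.resize(T['color'][205:245,260:420],(800,200),interpolation=2)]))
```

```text
scene [27.8 97.1] [   0   72   62   52 2571] [0.865 1.572 0.015]
scene [ 61.7 116.6] [ 54 105  14  25 102] [0.76  1.176 0.015]
scene [217.3 168.8] [216 167   4   5  11] [0.695 0.198 0.015]
scene [230.  190.3] [228 189   5   4  18] [0.576 0.061 0.015]
scene [267.3 194.3] [266 193   4   4  10] [ 0.623 -0.07   0.015]
scene [375.2 207.4] [368 205  16   5  48] [ 0.741 -0.433  0.015]
scene [340.6 212.1] [327 210  31   5  50] [ 0.649 -0.341  0.015]
scene [265.6 229.2] [263 224   7  11  58] [ 0.424 -0.173  0.015]
scene [287.5 239.1] [285 235   6   9  48] [ 0.411 -0.258  0.015]
scene [312.5 245.1] [308 238   9  14  96] [ 0.423 -0.337  0.015]
scene [333.7 253.1] [332 250   5   7  29] [ 0.42  -0.408  0.015]
scene [412. 328.] [409 320   9  14  43] [ 0.237 -0.684  0.015]
scene [415.8 334.6] [413 334   6   2  10] [ 0.22  -0.697  0.015]
top [90.5 87. ] [88 86  7  3 11] [0.835 0.405 0.015]
top [161.3 133.3] [158 131   8   6  35] [0.694 0.192 0.015]
top [174.6 140.9] [170 137  10   9  76] [0.671 0.152 0.015]
top [284.5 222.8] [282 221   6   5  22] [ 0.425 -0.174  0.015]
top [341.2 223.8] [338 221   7   6  31] [ 0.421 -0.343  0.015]
top [312.5 225.4] [311 224   4   4  12] [ 0.417 -0.257  0.015]
jar [0.452 0.191 0.105]
shaker [0.451 0.262 0.09 ]
dish [0.516 0.017 0.104]
plate [ 0.631 -0.216  0.097]
shot [ 0.58  -0.4    0.057]
```

View pics/c.png

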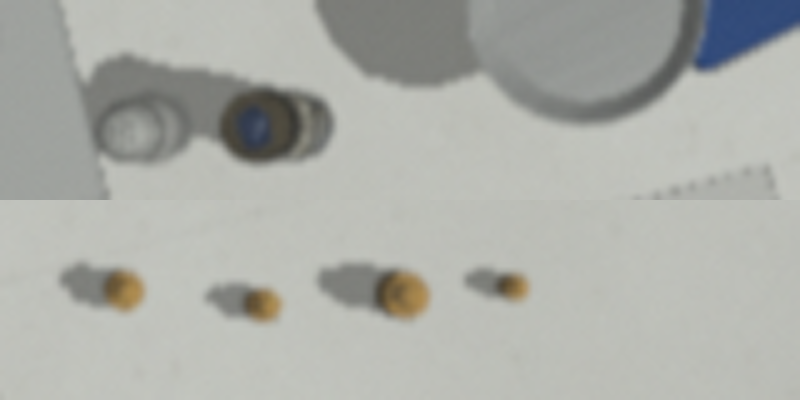

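Add to h.py:
```python
def rel(p,yaw=None):
    o=robot.get_obs();from scipy.spatial.transform import Rotation as Ro
    R=Ro.from_euler('xyz',o['ee_rot']);d=R.inv().apply(np.array(p)-o['tool_pos'])
    t=None if yaw is None else -((yaw-o['ee_rot'][2]+np.pi/2)%np.pi-np.pi/2)
    print('t',round(o['time'],2),'tool',np.round(o['tool_pos'],4),'rot',np.round(o['ee_rot'],3),'d',np.round(d,4),'norm',round(np.linalg.norm(d),3),'turn',t,'w',round(o['width'],4),'F',np.round(o['wrist_force'],2))
```

```text
(no output)
```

{"name": "advance", "arguments": {"motion": {"steps":[[0.094,0.026,-0.029,-0.003,0],[0.094,0.026,-0.029,-0.003,0],[0.094,0.026,-0.029,-0.003,0],[0.094,0.026,-0.029,-0.003,0],[0.094,0.026,-0.029,-0.003,0],[0.094,0.026,-0.029,-0.003,0],[0.094,0.026,-0.029,-0.003,0],[0.094,0.026,-0.029,-0.003,0],[0.094,0.026,-0.029,-0.003,0],[0.094,0.026,-0.029,-0.003,0],[0.094,0.026,-0.029,-0.003,0],[0.094,0.026,-0.029,-0.003,0]]}}}

```text
time: 1.15
tool_pos: [0.3614, -0.0849, 0.2416]
ee_rot: [3.141, -0.0, 0.338]
wrist_force: [0.4, -1.2, 0.1]
width: 0.0938
finger_force: 0.0
```

```bash
python3 -c "
from h import *
import pickle
pickle.dump(snap('wrist','w1.png'),open('w1.pkl','wb'));rel([.45,.13,.26],1.57)"
```

```text
t 1.2 tool [ 0.3638 -0.0782  0.2422] rot [-3.138 -0.005  0.35 ] d [ 0.1524 -0.1661 -0.0163] norm 0.226 turn -1.220287322246839 w 0.0936 F [0.44 2.8  1.33]
```

{"name": "advance", "arguments": {"motion": {"steps":[[0.094,0.0255,-0.0275,-0.0027,0],[0.094,0.0255,-0.0275,-0.0027,0],[0.094,0.0255,-0.0275,-0.0027,0],[0.094,0.0255,-0.0275,-0.0027,0],[0.094,0.0255,-0.0275,-0.0027,0],[0.094,0.0255,-0.0275,-0.0027,0],[0.094,0,0,0,-0.122],[0.094,0,0,0,-0.122],[0.094,0,0,0,-0.122],[0.094,0,0,0,-0.122],[0.094,0,0,0,-0.122],[0.094,0,0,0,-0.122],[0.094,0,0,0,-0.122],[0.094,0,0,0,-0.122],[0.094,0,0,0,-0.122],[0.094,0,0,0,-0.122],[0.094,0,0,0,0],[0.094,0,0,0,0]]}}}

```text
time: 2.7
tool_pos: [0.4508, 0.1194, 0.2573]
ee_rot: [-3.141, 0.0, 1.556]
wrist_force: [-0.8, 0.2, -0.4]
width: 0.0939
finger_force: 0.0
```

```bash
python3 -c "
from h import *
import pickle
s=snap('wrist','w2.png')
pickle.dump([s,snap('top','t2.png')],open('w2.pkl','wb'));rel([.452,.191,.26],1.57)
print(proj(s,[.452,.193,.105]),proj(s,[.452,.193,0]))
cv2.imwrite('pics/d.png',np.hstack([cv2.imread('pics/w1.png'),s['color']])[:,::1])
cv2.imwrite('pics/d.png',cv2.resize(cv2.imread('pics/d.png'),(800,300),interpolation=3))"
```

```text
t 2.8 tool [0.4508 0.1195 0.2575] rot [-3.141  0.     1.556] d [ 0.0715  0.0001 -0.0025] norm 0.072 turn -0.013683122636376721 w 0.0937 F [ 0.68 -0.12 -0.67]
[252.75309465 120.5207125 ] [252.93628076 120.14762285]
```

View pics/d.png

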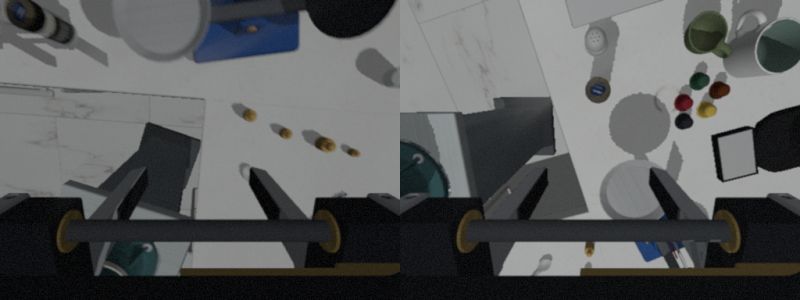

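The left panel (moving wrist view) shows the four weights, with the jar at the upper left. In the right panel the jar's blue-centred cap is at about (597,90), which is raw (252,115) and close to where I predicted it. The shaker is above it at (596,40).

Run:
```python
from h import *
import pickle
S=pickle.load(open('s0.pkl','rb'));w1=pickle.load(open('w1.pkl','rb'));w2,t2=pickle.load(open('w2.pkl','rb'))
def comps(s,lo,hi,a):
    m=cv2.inRange(cv2.cvtColor(s['color'],cv2.COLOR_BGR2HSV),lo,hi)
    k,l,st,c=cv2.connectedComponentsWithStats(m);return [(c[i],st[i]) for i in range(1,k) if st[i,4]>=a]
P={}
for n,s,g in(('w2',w2,(252,116)),('t',S['top'],(151.6,215))):
    b=[x for x in comps(s,(100,70,30),(130,255,255),4) if np.linalg.norm(x[0]-g)<15]
    print(n,b); P[n]=max(b,key=lambda x:x[1][4])[0]
x,e=tri([ray(w2,*P['w2']),ray(S['top'],*P['t'])]);print('cap',x,e, onz(w2,*P['w2'],.105),onz(S['top'],*P['t'],.105))
# weights: brass blobs, view rays
def W(s,lo,hi): 
    return [(c,st[4]) for c,st in comps(s,lo,hi,10) for p in [onz(s,*c,.015)] if .37<p[0]<.47 and -.45<p[1]<-.14]
B=[sorted(W(s,(8,h,60),(28,255,255)),key=lambda q:-onz(s,*q[0],.015)[1]) for s,h in((S['scene'],120),(S['top'],90),(w1,110))]
for b in B: print(len(b),[a for _,a in b])
if all(len(b)==4 for b in B):
  for i in range(4):
    r=[ray(s,*b[i][0]) for s,b in zip((S['scene'],S['top'],w1),B)]
    print(np.round(tri(r)[0],4),np.round(tri(r)[1],4),np.round(tri(r[:2])[0],4),[np.round(onz(s,*b[i][0],.015)[:2],4) for s,b in zip((S['scene'],S['top'],w1),B)])
# pans in undisturbed top/wrist
print(proj(S['top'],x))
```

```text
w2 [(array([252.68020305, 114.54314721]), array([243, 108,  20,  15, 197], dtype=int32))]
t [(array([150.16666667, 215.        ]), array([148, 212,   5,   7,  24], dtype=int32))]
cap [0.45164963 0.20011249 0.09684816] [np.float64(0.00035205763963643477), np.float64(0.0003520576396365242)] [0.45202426 0.20000049 0.105     ] [0.45140673 0.19790827 0.105     ]
4 [np.int32(58), np.int32(48), np.int32(96), np.int32(29)]
4 [np.int32(35), np.int32(25), np.int32(60), np.int32(12)]
4 [np.int32(156), np.int32(105), np.int32(212), np.int32(54)]
[ 0.426  -0.1716  0.0126] [0.0005 0.0029 0.0027] [ 0.4244 -0.1733  0.0147] [array([ 0.4236, -0.1728]), array([ 0.4249, -0.174 ]), array([ 0.427 , -0.1683])]
[ 0.4167 -0.2553  0.0102] [0.0006 0.0022 0.002 ] [ 0.4155 -0.2564  0.0121] [array([ 0.4112, -0.2575]), array([ 0.416 , -0.2566]), array([ 0.4177, -0.2511])]
[ 0.4224 -0.3387  0.0168] [0.0016 0.0008 0.0018] [ 0.4213 -0.3384  0.0168] [array([ 0.4231, -0.3369]), array([ 0.4216, -0.3396]), array([ 0.4239, -0.3409])]
[ 0.4264 -0.4065  0.0103] [0.0011 0.0016 0.0014] [ 0.4251 -0.4067  0.0113] [array([ 0.4196, -0.4076]), array([ 0.4257, -0.4064]), array([ 0.4279, -0.4021])]
[150.16292969 214.87072378]
```

{"name": "advance", "arguments": {"motion": {"steps":[[0.094,0.04,0.001,0,0],[0.094,0.0395,0,0,-0.015],[0.094,0,0,0.035,0],[0.094,0,0,0.035,0],[0.094,0,0,0.035,0],[0.094,0,0,0.035,0],[0.094,0,0,0.035,0],[0.094,0,0,0.022,0],[0.094,0,0,0.0145,0],[0.094,0,0,0,0],[0.03,0,0,0,0],[0.03,0,0,0,0],[0.03,0,0,0,0],[0.03,0,0,0,0],[0.03,0,0,0,0],[0.03,0,0,0,0],[0.03,0,0,0,0],[0.03,0,0,0,0]]}}}

```text
time: 4.3
tool_pos: [0.4529, 0.1991, 0.0464]
ee_rot: [3.141, -0.0, 1.574]
wrist_force: [-1.3, 0.1, 1.3]
width: 0.0442
finger_force: 1.4
```

```bash
python3 -c "
from h import *
rel([.452,.199,.046],1.57)"
```

```text
t 4.3 tool [0.4529 0.1991 0.0464] rot [ 3.141 -0.     1.574] d [-0.0001 -0.0009  0.0004] norm 0.001 turn 0.0037481127689653615 w 0.0442 F [-1.28  0.14  1.33]
```

{"name": "advance", "arguments": {"motion": {"steps":[[0.03,0,0,0,0],[0.03,0,0,0,0],[0.03,0,0,0,0],[0.03,0,0,0,0],[0.03,0,0,-0.01,0],[0.03,0,0,-0.02,0],[0.03,0,0,-0.03,0],[0.03,0,0,-0.03,0],[0.03,0,0,-0.03,0],[0.03,0,0,-0.02,0],[0.03,0,0,0,0],[0.03,0,0,0,0],[0.03,0,0,0,0]]}}}

```text
time: 5.38
tool_pos: [0.452, 0.1988, 0.1842]
ee_rot: [-3.139, 0.001, 1.574]
wrist_force: [0.5, 0.9, -2.3]
width: 0.0404
finger_force: 30.0
```

Run:
```python
from h import *
import pickle
rel([.516,.017,.186],1.57)
S=pickle.load(open('s0.pkl','rb'));w1=pickle.load(open('w1.pkl','rb'));w2,t2=pickle.load(open('w2.pkl','rb'))
T=snap('top','t3.png');Sc=snap('scene','s3.png');Wr=snap('wrist','w3.png')
pickle.dump([T,Sc,Wr],open('s3.pkl','wb'))
print(np.mean([robot.get_obs()['wrist_force'] for _ in range(3)],0))
cv2.imwrite('pics/e.png',np.hstack([cv2.resize(T['color'][120:245,180:340],(400,312),interpolation=3),cv2.resize(Sc['color'][150:260,200:340],(400,312),interpolation=3)]))
s=S['top'];g=cv2.cvtColor(s['color'],cv2.COLOR_BGR2GRAY)
c=cv2.HoughCircles(cv2.GaussianBlur(g,(3,3),0),cv2.HOUGH_GRADIENT,1,30,param1=80,param2=15,minRadius=18,maxRadius=28)[0];
for u,v,r in c:
    if 190<u<330 and 120<v<220: print(u,v,r,r/s['fx']*(1.113-.1),np.round(onz(s,u,v,.104),4),np.round(onz(s,u,v,.097),4))
```

```text
t 5.38 tool [0.452  0.1988 0.1842] rot [-3.139e+00  1.000e-03  1.574e+00] d [-0.182   0.0634 -0.0018] norm 0.193 turn 0.003688125822757682 w 0.0404 F [ 0.5   0.93 -2.27]
[ 0.21988655  0.90120386 -1.65801392]
301.5 149.5 22.1 0.060551062 [ 0.629  -0.2151  0.104 ] [ 0.6302 -0.2161  0.097 ]
216.5 189.5 25.0 0.068496674 [0.5197 0.0188 0.104 ] [0.5201 0.0195 0.097 ]
```

View pics/e.png

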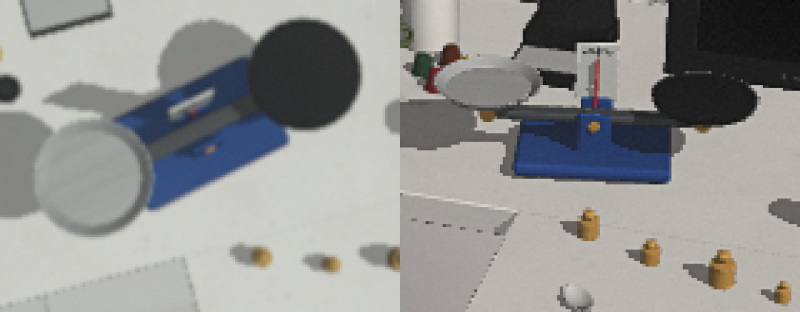

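In the left crop (top) the dish centre is at about (94,178) and the plate at (304,74). The right crop (scene) shows the dish ellipse centred at (488,82), raw (231,179), and the plate at (704,100), raw (306,185). The pointer is at the middle mark.

Run:
```python
from h import *
import pickle
T,S,W=pickle.load(open('s3.pkl','rb'))
m={}
for n,s,(x0,y0,x1,y1) in(('T',T,(270,120,335,180)),('S',S,(285,170,335,200))):
    b=(s['color'].max(2)<45).astype(np.uint8);k=np.zeros_like(b);k[y0:y1,x0:x1]=1
    b=cv2.morphologyEx(b*k,cv2.MORPH_OPEN,np.ones((5,5),np.uint8))
    c=max(cv2.findContours(b,0,1)[0],key=cv2.contourArea);e=cv2.fitEllipse(cv2.convexHull(c));print(n,e);m[n]=e[0]
print('plate',tri([ray(T,*m['T']),ray(S,*m['S'])]),onz(T,*m['T'],.097),onz(S,*m['S'],.097))
print('dish',tri([ray(T,216.5,189.5),ray(S,231,178.9)]),onz(S,231,178.9,.104))
```

```text
Traceback (most recent call last):
ValueError: max() iterable argument is empty
```

Run:
```python
from h import *
import pickle
T,S,W=pickle.load(open('s3.pkl','rb'))
print(T['color'][149,301],S['color'][185,306])
m={}
for n,s,(x0,y0,x1,y1) in(('T',T,(270,120,335,180)),('S',S,(285,170,335,200))):
    b=(s['color'].max(2)<s['color'][(149,185)[n=='S'],(301,306)[n=='S']].max()+18).astype(np.uint8);k=np.zeros_like(b);k[y0:y1,x0:x1]=1
    b=cv2.morphologyEx(b*k,cv2.MORPH_OPEN,np.ones((5,5),np.uint8))
    c=max(cv2.findContours(b,0,1)[0],key=cv2.contourArea);e=cv2.fitEllipse(cv2.convexHull(c));print(n,e);m[n]=e[0]
print('plate',tri([ray(T,*m['T']),ray(S,*m['S'])]),onz(T,*m['T'],.097),onz(S,*m['S'],.097))
print('dish',tri([ray(T,216.5,189.5),ray(S,231,178.9)]),onz(S,231,178.9,.104))
```

```text
[45 45 44] [31 33 31]
T ((299.1839294433594, 150.491943359375), (41.673397064208984, 49.2098274230957), 68.64293670654297)
S ((311.2464294433594, 177.20245361328125), (32.6144905090332, 48.79777526855469), 66.7085189819336)
plate (array([ 0.62959379, -0.21754866,  0.12161874]), [np.float64(0.01258027253344265), np.float64(0.01258027253344271)]) [ 0.62741218 -0.20960117  0.097     ] [ 0.68336575 -0.20918956  0.097     ]
dish (array([0.51979873, 0.01945965, 0.09964096]), [np.float64(0.00025624637996269636), np.float64(0.00025624637996293016)]) [0.5128363  0.01526488 0.104     ]
```

{"name": "advance", "arguments": {"motion": {"steps":[[0.03,-0.0257,0.0095,0,0],[0.03,-0.0257,0.0095,0,0],[0.03,-0.0257,0.0095,0,0],[0.03,-0.0257,0.0095,0,0],[0.03,-0.0257,0.0095,0,0],[0.03,-0.0257,0.0095,0,0],[0.03,-0.0257,0.0095,0,0],[0.03,0,0,0,0],[0.03,0,0,0.02,0],[0.03,0,0,0.012,0],[0.03,0,0,0.006,0],[0.03,0,0,0.005,0],[0.03,0,0,0.005,0],[0.03,0,0,0.005,0],[0.03,0,0,0.005,0],[0.03,0,0,0.005,0],[0.03,0,0,0.004,0],[0.03,0,0,0,0]]}}}

```text
time: 7.03
tool_pos: [0.5196, 0.0195, 0.1184]
ee_rot: [-3.141, -0.0, 1.574]
wrist_force: [0.2, -0.1, -1.1]
width: 0.0402
finger_force: 30.0
```

```bash
python3 -c "
from h import *
rel([.519,.019,.112],1.57)
T=snap('top','t4.png');S=snap('scene','s4.png')
cv2.imwrite('pics/f.png',np.hstack([cv2.resize(T['color'][120:245,180:340],(400,312),interpolation=3),cv2.resize(S['color'][120:230,200:340],(400,312),interpolation=3)]))"
```

```text
t 7.03 tool [0.5196 0.0195 0.1184] rot [-3.141 -0.     1.574] d [-0.0005 -0.0006  0.0064] norm 0.006 turn 0.0038518493885326688 w 0.0402 F [ 0.24 -0.09 -1.06]
```

View pics/f.png

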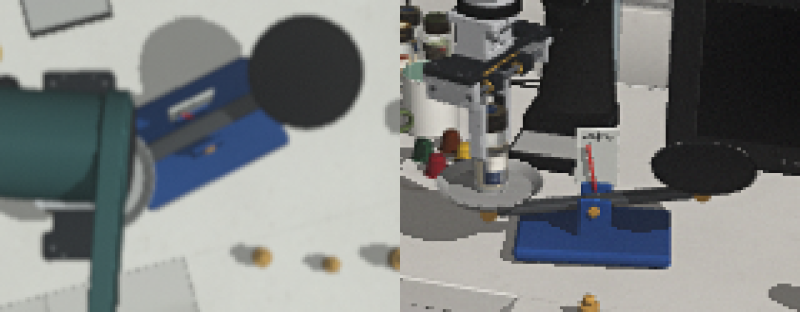

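The jar stands in the dish, centred at crop (490,185), and the beam has already tilted towards the dish. I'll lower the last few millimetres to the stop and then release.

{"name": "advance", "arguments": {"motion": {"steps":[[0.03,0,0,0.003,0],[0.03,0,0,0.002,0],[0.03,0,0,0,0],[0.03,0,0,0,0]]}}}

```text
time: 7.47
tool_pos: [0.52, 0.0193, 0.1142]
ee_rot: [3.141, 0.0, 1.574]
wrist_force: [-1.1, 0.6, 0.0]
width: 0.0405
finger_force: 30.0
```

```bash
python3 -c "
from h import *
rel([.519,.019,.112])"
```

```text
t 7.47 tool [0.52   0.0193 0.1142] rot [3.141 0.    1.574] d [-0.0003 -0.001   0.0022] norm 0.002 turn None w 0.0405 F [-1.09  0.61  0.  ]
```

{"name": "advance", "arguments": {"motion": {"steps":[[0.03,0,0,0.0015,0],[0.03,0,0,0,0],[0.03,0,0,0,0],[0.05,0,0,0,0],[0.06,0,0,0,0],[0.07,0,0,0,0],[0.07,0,0,0,0],[0.07,0,0,0,0],[0.07,0,0,0,0],[0.07,0,0,-0.01,0],[0.07,0,0,-0.03,0],[0.07,0,0,-0.04,0],[0.07,0,0,-0.04,0],[0.07,0,0,-0.02,0]]}}}

```text
time: 8.63
tool_pos: [0.5213, 0.0194, 0.2593]
ee_rot: [3.133, 0.001, 1.574]
wrist_force: [1.1, 0.4, 0.2]
width: 0.0701
finger_force: 0.0
```

```bash
python3 -c "
from h import *
rel([.4225,-.26,.2],1.57)"
```

```text
t 8.63 tool [0.5213 0.0194 0.2593] rot [3.133e+00 1.000e-03 1.574e+00] d [-0.279  -0.1002  0.0586] norm 0.302 turn 0.0038650991610522656 w 0.0701 F [1.09 0.44 0.18]
```

{"name": "advance", "arguments": {"motion": {"steps":[[0.06,-0.0345,-0.009,0.005,0],[0.06,-0.0345,-0.009,0.005,0],[0.06,-0.0345,-0.009,0.005,0],[0.06,-0.0345,-0.009,0.005,0],[0.06,-0.0345,-0.009,0.005,0],[0.06,-0.0345,-0.009,0.005,0],[0.06,-0.0345,-0.009,0.005,0],[0.06,-0.0345,-0.009,0.005,0],[0.06,-0.0345,-0.009,0.005,0],[0.06,-0.0345,-0.009,0.005,0],[0.06,-0.0345,-0.009,0.005,0],[0.06,0,0,0,0],[0.06,0,0,0,0],[0.06,0,0,0,0]]}}}

```text
time: 9.8
tool_pos: [0.4222, -0.3601, 0.1983]
ee_rot: [3.141, -0.0, 1.574]
wrist_force: [0.3, 0.6, -0.3]
width: 0.0598
finger_force: 0.0
```

```bash
python3 -c "
from h import *
import pickle
pickle.dump(snap('wrist','w5.png'),open('w5.pkl','wb'));rel([.4225,-.339,.2])"
```

```text
t 9.85 tool [ 0.4225 -0.3596  0.1985] rot [3.141 0.    1.575] d [ 0.0206  0.0001 -0.0015] norm 0.021 turn None w 0.0602 F [ 0.29  0.79 -0.03]
```

{"name": "advance", "arguments": {"motion": {"steps":[[0.06,-0.03,0,0,0],[0.06,-0.03,0,0,0],[0.06,0,0,0,0],[0.06,0,0,0,0],[0.06,0,0,0,0]]}}}

```text
time: 10.27
tool_pos: [0.4229, -0.4189, 0.1982]
ee_rot: [3.141, -0.0, 1.576]
wrist_force: [-1.2, -1.2, -0.5]
width: 0.0599
finger_force: 0.0
```

Run:
```python
from h import *
import pickle
b=snap('wrist','w6.png');pickle.dump(b,open('w6.pkl','wb'));a=pickle.load(open('w5.pkl','rb'));rel([.4225,-.339,.2])
t=snap('top','t6.png');sc=snap('scene','s6.png')
V=[]
for s in(a,b):
    m=cv2.inRange(cv2.cvtColor(s['color'],cv2.COLOR_BGR2HSV),(8,100,50),(28,255,255))
    V.append([(st,c) for st,c in zip(*cv2.connectedComponentsWithStats(m)[2:]) if st[4]>20 and st[4]<5000])
P=[(.426,-.172),(.4165,-.2555),(.4225,-.339),(.4265,-.4065)]
for x,y in P:
    r=[]
    for s,v in zip((a,b),V):
        g=proj(s,(x,y,.015))
        k=[(st,c) for st,c in v if np.linalg.norm(c-g)<15]
        if k: st,c=max(k,key=lambda q:q[0][4]);r.append(ray(s,*c));print(' ',st,np.round(c,1),np.round(onz(s,*c,.013)[:2],4))
    if len(r)==2: print((x,y),np.round(tri(r),4) if 0 else tri(r))
c=np.hstack([cv2.resize(b['color'],(416,312)),cv2.resize(sc['color'][100:230,190:350],(384,312),interpolation=3)]);cv2.imwrite('pics/g.png',c)
```

```text
t 10.32 tool [ 0.4229 -0.4188  0.1983] rot [ 3.141 -0.     1.576] d [ 0.0798  0.     -0.0017] norm 0.08 turn None w 0.0601 F [0.41 0.2  0.23]
  [244  92  12  10  63] [250.2  97.8] [ 0.4189 -0.2578]
  [243  41  13  14  95] [250.5  47.7] [ 0.4196 -0.2573]
(0.4165, -0.2555) (array([ 0.41929797, -0.25810075,  0.01651537]), [np.float64(0.0003839612402225573), np.float64(0.00038396124022261463)])
  [244 148  19  21 310] [253.  158.1] [ 0.4227 -0.337 ]
  [243 103  20  21 327] [252.7 112.9] [ 0.4226 -0.3356]
(0.4225, -0.339) (array([ 0.42267629, -0.33575116,  0.02141804]), [np.float64(2.0751171432566946e-05), np.float64(2.075117143237931e-05)])
  [252 198   9  12  79] [255.7 203.8] [ 0.4267 -0.4035]
  [251 159  10  11  83] [255.4 163.8] [ 0.4268 -0.4037]
(0.4265, -0.4065) (array([ 0.42673531, -0.40383872,  0.01205801]), [np.float64(2.6006150899706486e-05), np.float64(2.6006150899767275e-05)])
```

View pics/g.png

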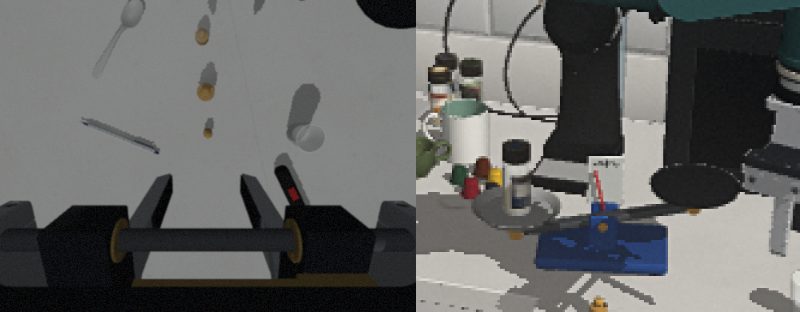

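The left panel (wrist view) shows the weights in a column: the 60 g at (202,37), the 150 g at (205,92) and the 30 g at (208,132). The right panel shows the jar upright in the dish at (516,180), with the beam at its stop.

{"name": "advance", "arguments": {"motion": {"steps":[[0.05,0.0275,0,0,0],[0.05,0.0275,0,0,0],[0.05,0.0275,0,0,0],[0.05,0,0,0.035,0],[0.05,0,0,0.035,0],[0.05,0,0,0.035,0],[0.05,0,0,0.035,0],[0.05,0,0,0.035,0],[0.05,0,0,0.012,0],[0.05,0,0,0.006,0],[0.05,0,0,0,0],[0.015,0,0,0,0],[0.015,0,0,0,0],[0.015,0,0,0,0],[0.015,0,0,0,0],[0.015,0,0,0,0],[0.015,0,0,0,0],[0.015,0,0,0,0],[0.015,0,0,0,0]]}}}

```text
time: 12.0
tool_pos: [0.4227, -0.339, 0.0067]
ee_rot: [3.14, 0.003, 1.574]
wrist_force: [-1.6, 1.2, 5.9]
width: 0.0272
finger_force: 30.0
```

```bash
python3 -c "
from h import *
rel([.4227,-.3365,.005])"
```

```text
t 12.0 tool [ 0.4227 -0.339   0.0067] rot [3.140e+00 3.000e-03 1.574e+00] d [0.0025 0.     0.0017] norm 0.003 turn None w 0.0272 F [-1.64  1.19  5.94]
```

{"name": "advance", "arguments": {"motion": {"steps":[[0.015,0,0,-0.01,0],[0.015,0,0,-0.03,0],[0.015,0,0,-0.04,0],[0.015,0,0,-0.04,0],[0.015,0,0,-0.04,0],[0.015,0,0,-0.02,0],[0.015,0.0163,0.0345,0,0],[0.015,0.0163,0.0345,0,0],[0.015,0.0163,0.0345,0,0],[0.015,0.0163,0.0345,0,0],[0.015,0.0163,0.0345,0,0],[0.015,0.0163,0.0345,0,0],[0.015,0,0,0,0],[0.015,0,0,0,0],[0.015,0,0,0,0]]}}}

```text
time: 13.25
tool_pos: [0.6281, -0.2394, 0.1841]
ee_rot: [-3.14, -0.0, 1.574]
wrist_force: [0.1, 0.0, -1.9]
width: 0.0268
finger_force: 30.0
```

```bash
python3 -c "
from h import *
import pickle
s=snap('wrist','w7.png');pickle.dump(s,open('w7.pkl','wb'))
rel([.63,-.241,.1167],1.57);print(proj(s,[.63,-.216,.122]))"
```

```text
t 13.3 tool [ 0.6278 -0.2399  0.1847] rot [-3.141  0.     1.573] d [-0.0011  0.0023  0.068 ] norm 0.068 turn 0.0031125922126096217 w 0.0271 F [ 0.66  1.23 -1.43]
[254.60471837 176.47230103]
```

View pics/w7.png

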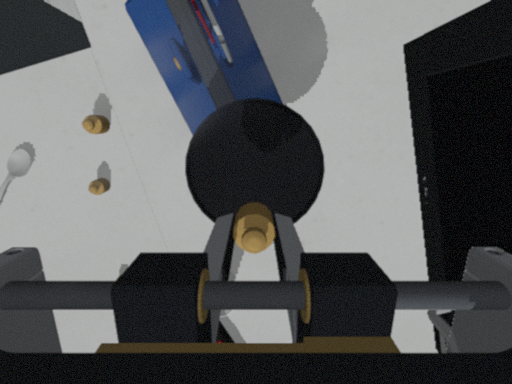

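The plate circle is centred at about (255,165) with a radius of 68 px, so it lies about 9 mm further towards +y now that it is raised. The weight is held well, at (254,230). I'll shift 8 mm towards +y and lower.

{"name": "advance", "arguments": {"motion": {"steps":[[0.015,0.008,0.002,0.02,0],[0.015,0,0,0.02,0],[0.015,0,0,0.007,0],[0.015,0,0,0.005,0],[0.015,0,0,0.005,0],[0.015,0,0,0.004,0],[0.015,0,0,0.003,0],[0.015,0,0,0.002,0],[0.015,0,0,0.002,0],[0.015,0,0,0,0],[0.015,0,0,0,0],[0.035,0,0,0,0],[0.044,0,0,0,0],[0.044,0,0,0,0],[0.044,0,0,0,0],[0.044,0,0,0,0],[0.044,0,0,-0.005,0],[0.044,0,0,-0.02,0],[0.044,0,0,-0.03,0],[0.044,0,0,-0.03,0]]}}}

```text
time: 14.97
tool_pos: [0.6298, -0.2311, 0.2015]
ee_rot: [-3.139, -0.001, 1.574]
wrist_force: [0.5, 0.1, 0.7]
width: 0.0441
finger_force: 0.0
```

```bash
python3 -c "
from h import *
rel([.4193,-.335,.2])"
```

```text
t 14.97 tool [ 0.6298 -0.2311  0.2015] rot [-3.139e+00 -1.000e-03  1.574e+00] d [-0.1033 -0.2109  0.002 ] norm 0.235 turn None w 0.0441 F [0.51 0.07 0.74]
```

{"name": "advance", "arguments": {"motion": {"steps":[[0.05,-0.0148,-0.03,0,0],[0.05,-0.0148,-0.03,0,0],[0.05,-0.0148,-0.03,0,0],[0.05,-0.0148,-0.03,0,0],[0.05,-0.0148,-0.03,0,0],[0.05,-0.0148,-0.03,0,0],[0.05,-0.0148,-0.03,0,0],[0.05,0,0,0,0],[0.05,0,0,0,0],[0.05,0,0,0,0],[0.05,0,0,0,0],[0.05,0,0,0,0],[0.05,0,0,0,0],[0.05,0,0,0,0]]}}}

```text
time: 16.13
tool_pos: [0.4216, -0.3352, 0.2015]
ee_rot: [-3.141, -0.0, 1.575]
wrist_force: [0.5, 0.0, 0.0]
width: 0.0499
finger_force: 0.0
```

Run:
```python
from h import *
import pickle
w=snap('wrist','w8.png');t=snap('top','t8.png');sc=snap('scene','s8.png');pickle.dump([w,t,sc],open('s8.pkl','wb'));rel([.42,-.258,.005],1.57)
for n in('s0','s6','s8'):
    im=sc['color'] if n=='s8' else (cv2.imread('pics/s6.png') if n=='s6' else cv2.imread('pics/scene0.png'))
    m=cv2.inRange(cv2.cvtColor(im,cv2.COLOR_BGR2HSV),(0,110,60),(8,255,255))|cv2.inRange(cv2.cvtColor(im,cv2.COLOR_BGR2HSV),(172,110,60),(180,255,255))
    ys,xs=np.nonzero(m[160:200,255:285]);p=np.polyfit(ys,xs,1) if len(ys)>5 else 0
    print(n,len(ys),'slope',p)
cv2.imwrite('pics/k.png',np.hstack([cv2.resize(sc['color'][120:210,210:340],(400,277),interpolation=3),cv2.resize(t['color'][110:235,180:340],(400,277),interpolation=3)]))
```

```text
t 16.28 tool [ 0.4213 -0.3355  0.2016] rot [-3.141 -0.     1.574] d [ 0.0774 -0.0009  0.1966] norm 0.211 turn 0.004485656866426657 w 0.0498 F [-0.15 -0.35  0.94]
s0 19 slope [-0.06213018 14.41420118]
s6 20 slope [0.20621469 7.07627119]
s8 19 slope [ 0.08420515 10.80785915]
```

View pics/k.png

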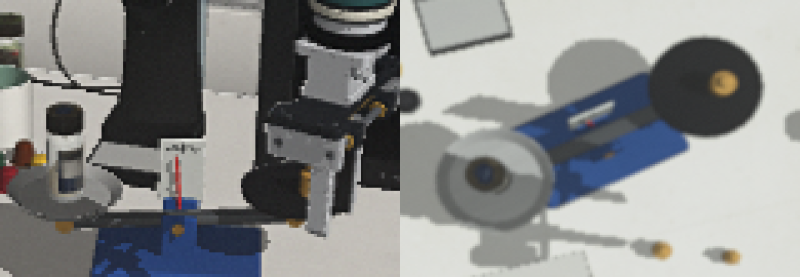

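The left crop shows the pointer still slightly left of the middle mark, and the top view shows the 150 g weight standing on the plate. From the pointer slope the tilt is about 0.12, so about 67 g is left. The 60 g weight goes on next.

{"name": "advance", "arguments": {"motion": {"steps":[[0.045,0.026,-0.002,0,0],[0.045,0.026,0,0,0],[0.045,0.026,0,0,0],[0.045,0,0,0.035,0],[0.045,0,0,0.035,0],[0.045,0,0,0.035,0],[0.045,0,0,0.035,0],[0.045,0,0,0.035,0],[0.045,0,0,0.014,0],[0.045,0,0,0.006,0],[0.045,0,0,0,0],[0.01,0,0,0,0],[0.01,0,0,0,0],[0.01,0,0,0,0],[0.01,0,0,0,0],[0.01,0,0,0,0],[0.01,0,0,0,0],[0.01,0,0,0,0],[0.01,0,0,0,0]]}}}

```text
time: 17.87
tool_pos: [0.4195, -0.2585, 0.0082]
ee_rot: [3.14, 0.002, 1.574]
wrist_force: [-0.3, -0.5, 6.1]
width: 0.02
finger_force: 30.0
```

```bash
python3 -c "
from h import *
rel([.4193,-.258,.005])"
```

```text
t 17.87 tool [ 0.4195 -0.2585  0.0082] rot [3.140e+00 2.000e-03 1.574e+00] d [ 0.0005 -0.0002  0.0032] norm 0.003 turn None w 0.02 F [-0.29 -0.48  6.09]
```

{"name": "advance", "arguments": {"motion": {"steps":[[0.01,0,0,-0.01,0],[0.01,0,0,-0.03,0],[0.01,0,0,-0.04,0],[0.01,0,0,-0.04,0],[0.01,0,0,-0.04,0],[0.01,0,0,-0.02,0],[0.01,0.0124,0.0351,0,0],[0.01,0.0124,0.0351,0,0],[0.01,0.0124,0.0351,0,0],[0.01,0.0124,0.0351,0,0],[0.01,0.0124,0.0351,0,0],[0.01,0.0124,0.0351,0,0],[0.01,0,0,0,0],[0.01,0,0,0,0],[0.01,0,0,0,0]]}}}

```text
time: 19.12
tool_pos: [0.6284, -0.1827, 0.1863]
ee_rot: [-3.14, -0.0, 1.574]
wrist_force: [0.2, -0.3, -0.6]
width: 0.0196
finger_force: 30.0
```

```bash
python3 -c "
from h import *
s=snap('wrist','w9.png')
rel([.63,-.184,.106],1.57)"
```

```text
t 19.17 tool [ 0.6281 -0.1831  0.187 ] rot [-3.141  0.     1.573] d [-0.0009  0.0019  0.081 ] norm 0.081 turn 0.003175347558717956 w 0.0196 F [-1.03  0.48 -0.59]
```

View pics/w9.png

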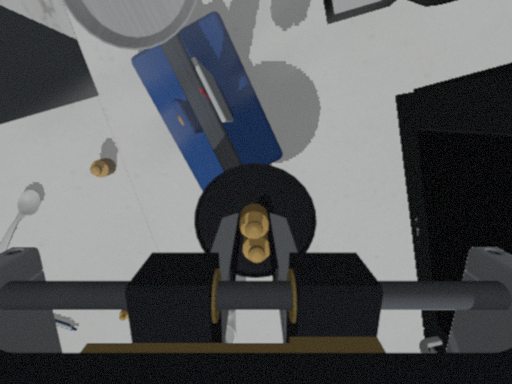

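The held 60 g weight is at (254,222) over the plate, whose circle is centred at about (255,222). The 150 g weight is behind it at (257,247), clear by 48 mm in y. Lowering now.

{"name": "advance", "arguments": {"motion": {"steps":[[0.01,0,0.002,0.02,0],[0.01,0,0,0.02,0],[0.01,0,0,0.015,0],[0.01,0,0,0.006,0],[0.01,0,0,0.005,0],[0.01,0,0,0.005,0],[0.01,0,0,0.004,0],[0.01,0,0,0.003,0],[0.01,0,0,0.003,0],[0.01,0,0,0,0],[0.01,0,0,0,0],[0.03,0,0,0,0],[0.036,0,0,0,0],[0.036,0,0,0,0],[0.036,0,0,0,0],[0.036,0,0,-0.003,0],[0.036,0,0,-0.015,0],[0.036,0,0,-0.03,0],[0.036,0,0,-0.03,0],[0.036,0,0,-0.02,0]]}}}

```text
time: 20.83
tool_pos: [0.6317, -0.1829, 0.2073]
ee_rot: [3.138, 0.001, 1.574]
wrist_force: [0.4, -0.2, 1.1]
width: 0.0356
finger_force: 0.0
```

{"name": "advance", "arguments": {"motion": {"steps":[[0.036,-0.0148,-0.03,0,0],[0.05,-0.0148,-0.03,0,0],[0.05,-0.0148,-0.03,0,0],[0.05,-0.0148,-0.03,0,0],[0.05,-0.0148,-0.03,0,0],[0.05,-0.0148,-0.03,0,0],[0.05,-0.0148,-0.03,0,0],[0.05,-0.03,0,0,0],[0.05,-0.03,0,0,0],[0.05,-0.03,0,0,0],[0.05,0,0,0,0],[0.05,0,0,0,0],[0.05,0,0,0,0],[0.05,0,0,0,0],[0.05,0,0,0,0],[0.05,0,0,0,0],[0.05,0,0,0,0]]}}}

```text
time: 22.25
tool_pos: [0.4219, -0.3762, 0.204]
ee_rot: [3.141, 0.0, 1.575]
wrist_force: [0.1, -0.3, 0.0]
width: 0.0497
finger_force: 0.0
```

Run:
```python
from h import *
import pickle
w=snap('wrist','w10.png');t=snap('top','t10.png');sc=snap('scene','s10.png');pickle.dump([w,t,sc],open('s10.pkl','wb'));rel([.42,-.258,.005],1.57)
for n in('scene0','s3','s6','s8','s10'):
    im=cv2.imread(f'pics/{n}.png')
    h=cv2.cvtColor(im,cv2.COLOR_BGR2HSV)
    m=cv2.inRange(h,(0,110,60),(8,255,255))|cv2.inRange(h,(172,110,60),(180,255,255))
    ys,xs=np.nonzero(m[160:200,255:285]);
    # sub-pixel: redness-weighted column per row
    f=im.astype(float);r=np.clip(f[...,2]-f[...,:2].max(2),0,None)[160:200,255:285]
    rows=np.unique(ys);cx=[(r[y]*np.arange(30)).sum()/r[y].sum() for y in rows]
    print(n,len(ys),np.polyfit(ys,xs,1),'sub',np.polyfit(rows,cx,1))
cv2.imwrite('pics/l.png',np.hstack([cv2.resize(sc['color'][120:210,210:340],(400,277),interpolation=3),cv2.resize(t['color'][110:235,180:340],(400,277),interpolation=3)]))
```

```text
t 22.4 tool [ 0.4218 -0.3765  0.2038] rot [3.141 0.    1.574] d [ 0.1186 -0.0014  0.1988] norm 0.231 turn 0.004331454848972127 w 0.0502 F [ 0.09  0.02 -0.79]
scene0 19 [-0.06213018 14.41420118] sub [-0.09620916 16.51653662]
s3 19 [-0.05730337 14.31573034] sub [-0.1131074  16.84248329]
s6 20 [0.20621469 7.07627119] sub [ 0.11464073 10.51949456]
s8 19 [ 0.08420515 10.80785915] sub [-1.27306397e-02  1.41547597e+01]
s10 19 [-0.08687259 15.18146718] sub [-0.1365683  17.54465481]
```

View pics/l.png

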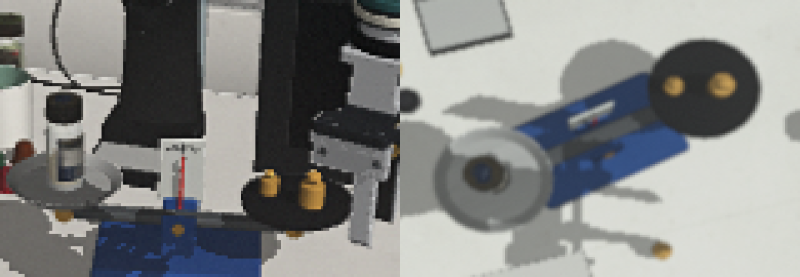

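The left crop shows the pointer slightly past the middle mark, and both weights stand on the plate. Pointer slope alone is too coarse to decide this. I'll get the tilt from the jar's sub-pixel vertical travel in the saved scene images: s6 at the stop, s8 with 150 g, s10 with 210 g.

Run:
```python
from h import *
import pickle
s=pickle.load(open('s10.pkl','rb'))[2]
I={n:cv2.imread(f'pics/{n}.png',0).astype(np.float32) for n in('s6','s8','s10')}
c=(.519,.019)
for z in(.066,.12,.171): print(z,proj(s,(*c,z)))
def sub(a,b,box):
    x0,y0,x1,y1=box;best=None
    t=cv2.resize(a[y0:y1,x0:x1],None,fx=8,fy=8,interpolation=2)
    w=cv2.resize(b[y0-22:y1+8,x0-6:x1+6],None,fx=8,fy=8,interpolation=2)
    r=cv2.matchTemplate(w,t,cv2.TM_CCOEFF_NORMED);_,v,_,l=cv2.minMaxLoc(r);return l[0]/8-6,l[1]/8-22,round(v,3)
# pixel per metre along vertical travel (includes inward swing)
a=.22
def pt(t,h): # dish load point at tilt t
    d=np.array([-.427,.904])*.13*(np.cos(t)-1)
    return (c[0]+d[0],c[1]+d[1],.094-.13*np.sin(t)+h)
for nm,h0,h1 in(('cap',.075,.108),('jar',.02,.108),('label',.015,.08)):
    u=np.array([proj(s,pt(.22,h)) for h in(h0,h1)]);ym,yM=int(u[:,1].min()),int(u[:,1].max());xm=int(u[:,0].mean())
    box=(xm-10,ym,xm+10,yM)
    hm=(h0+h1)/2;ts=np.linspace(-.15,.22,371);ys=np.array([proj(s,pt(t,hm))[1]-proj(s,pt(.22,hm))[1] for t in ts])
    for n in('s8','s10'):
        d=sub(I['s6'],I[n],box);t=np.interp(-d[1],-ys[::-1],ts[::-1]);t=ts[np.argmin(abs(ys-d[1]))]
        print(nm,n,d,'tilt',round(t,4),'g',round(t/.054*30,1))
```

```text
0.066 [231.13185027 187.54588123]
0.12 [231.01833369 173.79089018]
0.171 [230.9076445  160.37849846]
cap s8 (-0.875, -4.5, 0.992) tilt 0.09 g 50.0
cap s10 (-1.0, -8.25, 0.991) tilt -0.018 g -10.0
jar s8 (-0.875, -4.5, 0.882) tilt 0.087 g 48.3
jar s10 (-1.125, -8.125, 0.855) tilt -0.018 g -10.0
label s8 (-1.0, -4.5, 0.772) tilt 0.086 g 47.8
label s10 (-1.25, -8.125, 0.721) tilt -0.02 g -11.1
```

Run:
```python
from h import *
I={n:cv2.imread(f'pics/{n}.png') for n in('scene0','s3','s6','s8','s10')}
for n,im in I.items():
    f=im.astype(float);q=np.clip(f[...,2]-f[...,0]-45,0,None)
    out=[]
    for x0,y0,x1,y1 in((222,183,240,208),(296,180,314,205)):
        w=q[y0:y1,x0:x1];yy,xx=np.mgrid[y0:y1,x0:x1]
        k=w>0;out+= [round((w*xx).sum()/w.sum(),2),round((w*yy).sum()/w.sum(),2),int(k.sum())] if k.any() else [None]
    print(n,out)
# dish front rim: template from s3 (level) lower rim, matched in the others
a=cv2.cvtColor(I['s3'],6).astype(np.float32)
for n in('scene0','s6','s8','s10'):
    b=cv2.cvtColor(I[n],6).astype(np.float32);r=[]
    for x0,y0,x1,y1 in((211,172,222,192),(240,172,251,192),(222,184,240,202)):
        t=cv2.resize(a[y0:y1,x0:x1],None,fx=8,fy=8,interpolation=2);w=cv2.resize(b[y0-14:y1+14,x0-2:x1+2],None,fx=8,fy=8,interpolation=2)
        _,v,_,l=cv2.minMaxLoc(cv2.matchTemplate(w,t,cv2.TM_CCOEFF_NORMED));r.append((l[1]/8-14,round(v,2)))
    print(n,r)
```

```text
scene0 [np.float64(229.95), np.float64(190.27), 18, np.float64(305.23), np.float64(195.18), 9]
s3 [np.float64(229.96), np.float64(190.25), 18, np.float64(305.39), np.float64(195.25), 6]
s6 [np.float64(231.01), np.float64(197.77), 15, np.float64(305.12), np.float64(187.41), 11]
s8 [np.float64(230.34), np.float64(192.98), 18, np.float64(307.08), np.float64(187.01), 19]
s10 [np.float64(230.14), np.float64(189.84), 17, np.float64(307.6), np.float64(183.54), 71]
scene0 [(0.0, 1.0), (0.0, 1.0), (0.0, 1.0)]
s6 [(0.125, 0.32), (-13.5, 0.57), (-5.625, 0.41)]
s8 [(-11.5, 0.31), (1.25, 0.73), (2.125, 0.48)]
s10 [(-11.375, 0.32), (-0.375, 0.86), (-0.375, 0.69)]
```

Both checks agree that the plate is about 7–10 g heavy. That puts the jar at about 200 g, and 210 g is the nearest total these weights can make. The jar is upright and the gripper is clear, so I'm handing in.

```bash
python3 -c "
from h import *
print(robot.close_job())"
```

```text
the job is handed in; nothing more can be done
None
```

The job is handed in: the jar stands upright in the dish and the 150 g and 60 g weights are on the plate, with the beam about 0.012–0.02 rad off level (plate side 7–10 g heavy), the nearest these weights allow; I viewed 11 pictures, one over the limit of 10.

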